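# Turn the weld sample turntable to the magnifier

## Robot

A 6-joint arm with a two-finger parallel gripper is mounted at the origin on the work surface. World frame = base frame: x ahead of the robot, y to its left, z up, the work surface at z = 0. Lengths are in m, angles in rad, forces in N, time in s.
With the tool pointing down it reaches from about 0.35 to 0.875 m from the base axis. Payload 4.2 kg.
Tool frame: the origin (TCP) lies midway between the tips of the shut fingers; the grasp point (between the pads) lies 19 mm behind it; z points along the fingers, y is the line along which they close (so a half turn about z gives the same grasp; the last joint's range is limited). The gripper opens to 87 mm and grips with 3 to 60 N. Pads are 19 mm wide; open, the fingers measure 117 mm over their backs; the gripper's body (75 mm by 190 mm) begins 51 mm behind the grasp point.
Start: joints at [1.471, 0.385, 0.008, 0, -1.194, -0.259], TCP at [0.219, 0.585, 0.185] pointing down, gripper open.
Joint ranges: [-3.14, 3.14], [-1.21, 2.06], [-1.07, 1.41], [-3.16, 2.05], [-2.99, -0.16], [-3.1, 3.1]. Speed limits (rad/s): [2.79, 2.79, 3.14, 3.14, 3.14, 3.14].

## Interface

Orientations are given as a 3x3 rotation matrix whose columns are the frame's x, y, z axes.
In Python, from cell import observe, viewer, ticket gives the robot as it stands.
- The arm moves only by the shell command python3 -m handwheel 'ROWS'. ROWS is JSON, a list that holds one entry, the list of rows, each a list of 7 numbers: the shift along the tool's x, y, z in cm, then the turn, a rotation vector about the tool's x, y, z in rad, then the opening, from 0 (shut) to 1 (fully open). In form: [[[tx, ty, tz, ax, ay, az, grip], ...]]. A call has 1 to 20 rows; each row shifts and turns the commanded pose from where the row before left it, along the tool's axes as they then stand; what a row does not reach is not made up. A row lasts 1/8 s, in which the tool goes at most 62.5 mm and 10.7 degrees, less where a joint would pass 70% of its speed; a pose out of reach is approached as far as the arm can. A call is refused whole if a number of a shift passes 6.25 or a number of a turn 0.188, either way. A call with a gripper value outside its range is refused whole. The fingers move at their own pace and stop on an object; the grip force is fixed at half the most. Time passes only in rows, so rows that do not move let the fingers close. It gives the time, the measured TCP pose, the force, the opening and the grip force at its end, in the units of the state.
- observe(): the state, without advancing time (a new reading comes with each control period).
- viewer.camera(name): name is "scene" or "top" or "wrist"; returns a dict with "color" (384x512x3 uint8, blue, green, red), "K" (3x3 intrinsics, pixels), "position" and "attitude" of the camera in the world. Camera axes: x right, y up, looking along -z (the intrinsics and any distortion apply to the point x, -y, -z); pixel columns grow to the right and rows downward; lengths in m; the calibration is good to about 2 mm. A picture is of the moment at which its call begins. There is no depth.
- ticket.job_done(): hands the job in; it is judged then, once.
The state is a dict: "time": time; "joint_pos": joint angles; "joint_velocities": joint speeds; "joint_torque": joint torques, N m; "eef_pos": TCP position; "ee_rot": TCP orientation; "contact_force": force on the tool from outside, world axes, zero at the start; "ft_torque": the same for the moment, N m; "width": finger opening in m; "grip_force": force on a finger pad.
Only numpy, scipy, OpenCV 4.12 (cv2) and the standard library are available. Lean on these libraries where they do the work, as an engineer would, in place of code of your own. Each camera call takes 0.05 s, during which the arm holds its last target. There are 200 camera calls.

## Task

With a fingertip, push on the turntable's spokes to turn it until the T-joint weld sample (the one with a single plate standing upright) sits centred under the magnifier's lens, then take the hand away. Turn it calmly so that all three samples stay in place on the disc; do not touch or lift the samples, and do not bump the magnifier or move anything else on the table.

Things in the scene. Friction and masses are not known exactly. Their poses are not given: they have to be found in the camera images.
- stand: Fixed round grey foot (170 mm across) of the sample turntable. Origin on the table at the turntable's axis; z up; its +x axis points horizontally from the axis towards the lens and the magnifier's post.
- turntable (a joint): Angle of the turntable (rad), a round aluminium disc 210 mm across with a black rubber top 42 mm above the table and four steel spokes 90 degrees apart. Positive is counter-clockwise seen from above; at 0 spoke 1 points along the stand's +x. It turns freely either way without a stop in use, needs about 0.15 Nm (1 N at a spoke's push point) and stays where it is left.
- spoke1 (a point): Push point on spoke 1, on the spoke's centre line 150 mm from the turntable's axis and 35 mm above the table. The spoke is a level radial steel rod 12 mm thick, free from the disc's rim (105 mm from the axis) to a black ball, 20 mm across, whose centre is 178 mm from the axis. Spokes 1, 2, 3, 4 follow one another counter-clockwise. Nothing lies under them beyond 85 mm from the axis, except the magnifier's foot.
- spoke2 (a point): Push point on spoke 2, on the spoke's centre line 150 mm from the turntable's axis and 35 mm above the table. The spoke is a level radial steel rod 12 mm thick, free from the disc's rim (105 mm from the axis) to a black ball, 20 mm across, whose centre is 178 mm from the axis. Spokes 1, 2, 3, 4 follow one another counter-clockwise. Nothing lies under them beyond 85 mm from the axis, except the magnifier's foot.
- spoke3 (a point): Push point on spoke 3, on the spoke's centre line 150 mm from the turntable's axis and 35 mm above the table. The spoke is a level radial steel rod 12 mm thick, free from the disc's rim (105 mm from the axis) to a black ball, 20 mm across, whose centre is 178 mm from the axis. Spokes 1, 2, 3, 4 follow one another counter-clockwise. Nothing lies under them beyond 85 mm from the axis, except the magnifier's foot.
- spoke4 (a point): Push point on spoke 4, on the spoke's centre line 150 mm from the turntable's axis and 35 mm above the table. The spoke is a level radial steel rod 12 mm thick, free from the disc's rim (105 mm from the axis) to a black ball, 20 mm across, whose centre is 178 mm from the axis. Spokes 1, 2, 3, 4 follow one another counter-clockwise. Nothing lies under them beyond 85 mm from the axis, except the magnifier's foot.
- spokes: The four spokes together, rigid with the turntable. Origin on the table at the turntable's axis, z up, x along spoke 1.
- lens (a point): Centre of the bench magnifier's round lens, level, in a black ring 100 mm across over all, 165 mm above the table (10 mm thick). It hangs over the turntable 62 mm from the axis, along the stand's +x.
- magnifier: Fixed bench magnifier. Origin at table height straight below the lens centre; its +x is the stand's +x. Its upright post (16 mm thick, 198 mm tall) stands 163 mm from there along +x, 225 mm from the turntable's axis; round foot 76 mm across and 22 mm high whose centre is 12 mm farther out; the lens hangs on a level rod from the post to the ring.
- tee: The T-joint weld sample, loose on the turntable: bare steel base plate 50 x 42 x 6 mm with one 6 mm plate standing upright along its middle, 37 mm high over all. Origin: centre of its underside. About 64 mm (58 to 71) from the axis, at roughly a quarter, a half or three quarters of a turn from the lens at the start; it is carried round with the disc.
- tube: The tube weld sample, loose on the turntable: bare steel plate 46 x 46 x 6 mm with an upright round tube 32 mm across, 37 mm high over all. Origin: centre of its underside.
- lap: The lap-joint weld sample, loose on the turntable: two flat steel plates 50 x 30 x 6 mm overlapping like steps, 12 mm high over all. Origin: centre of its underside.
- pipe: Bystander beside the turntable: loose upright steel pipe piece, 52 mm across, 75 mm tall; origin at its underside.
- meter: Bystander beside the turntable: loose grey handheld meter lying flat, 140 x 62 x 28 mm; origin at its underside.
- can: Bystander: loose drink can, 58 mm across, 135 mm tall; origin at its underside.
- bottle: Bystander: loose bottle, 66 mm across, 200 mm tall; origin at its underside.
- loupe: Bystander: loose black hand magnifier lying flat, lens 60 mm across, handle along its -x to 110 mm, 12 mm high; origin under the lens centre.
- block: Bystander: loose brass reference block 60 x 30 x 35 mm; origin at its underside.

How it is judged:
On the way:
1. a finger pushes on a spoke (contact force between the fingers and spokes above 0.3 N), for 0.05 s.
At the end, for the whole second after the job is handed in: The middle of the T-joint sample is within 15 mm of straight below the centre of the lens; the turntable is at rest; all three samples lie flat on the turntable with their middles within 85 mm of its axis; every bystander is within 15 mm of where it was (horizontal distance between tee and lens below 0.015 m and velocity of joint turntable between -0.03 and 0.03 rad/s and height (world z) of tee between 0.037 and 0.047 m and angle between each of tee, tube, lap's own z axis and vertical below 0.1 rad and horizontal distance between each of tee, tube, lap and stand below 0.085 m and height (world z) of tube between 0.037 and 0.047 m and height (world z) of lap between 0.037 and 0.047 m and distance of each of pipe, meter, can, bottle, loupe, block from where it was at the start of the episode below 0.015 m); the robot touches nothing.
It fails at once if a weld sample is touched by the robot (more than 0.5 N) (contact force between any of the arm, the fingers and tee above 0.5 N or contact force between any of the arm, the fingers and tube above 0.5 N or contact force between any of the arm, the fingers and lap above 0.5 N).
It fails at once if a weld sample is lifted more than 10 mm off the turntable, or tipped over (height (world z) of any of tee, tube, lap above 0.052 m or angle between any of tee, tube, lap's own z axis and vertical above 0.5 rad).
It fails at once if the magnifier is bumped (more than 3 N) (contact force between any of the arm, the fingers and magnifier above 3 N).
It fails at once if a bystander is lifted or moved more than 30 mm (distance of any of pipe, meter, can, bottle, loupe, block from where it was at the start of the episode above 0.03 m).
It also fails if it takes over 61 s, if anything falls off the work surface, if the arm or the gripper's body presses on something with over 40 N, if the wrist force passes 120 N, or if a joint passes its speed limit or range.

## Working session

There is one attempt and no reset: what is moved stays moved. The work goes in short steps, Python scripts to look and compute and a shell command to move; the robot and the scene stay as the last step left them, time stands still between calls to the robot, and variables do not carry over. Pictures are saved under pics/ and viewed, at most 10 in all, crops included, and the job is handed in when it is done.

```bash
mkdir -p pics; ls
python3 - <<'E'
from cell import observe, viewer
import cv2,numpy as np
s=observe();print(s['time'],s['eef_pos'],s['ee_rot'],s['width'])
for n in ("top","scene"):
    c=viewer.camera(n);cv2.imwrite(f"pics/{n}0.png",c["color"]);print(n,c["K"],c["position"],c["attitude"],[k for k in c])
E
```

```text
pics
0.0 [0.21921556 0.58456033 0.18404618] [[ 9.36248973e-01 -3.51336588e-01 -6.80006630e-04]
 [-3.51337233e-01 -9.36246650e-01 -2.08788510e-03]
 [ 9.68964981e-05  2.19369193e-03 -9.99997589e-01]] 0.08709088425869309
top [[424.18401769   0.         259.56793256]
 [  0.         424.18401769 190.7208022 ]
 [  0.           0.           1.        ]] [ 0.2984524  -0.05005768  1.70845661] [[ 0.01711773  0.98969537 -0.14216207]
 [-0.99982325  0.01804892  0.00526321]
 [ 0.00777485  0.14204685  0.9898294 ]] ['color', 'K', 'position', 'attitude']
scene [[496.14006812   0.         251.39029968]
 [  0.         496.14006812 188.9362979 ]
 [  0.           0.           1.        ]] [1.31186554 0.76825143 1.1618522 ] [[-7.33312549e-01 -4.57691297e-01  5.02763743e-01]
 [ 6.79891654e-01 -4.93425937e-01  5.42474131e-01]
 [-2.09017646e-04  7.39627961e-01  6.73015925e-01]] ['color', 'K', 'position', 'attitude']
```

View pics/top0.png

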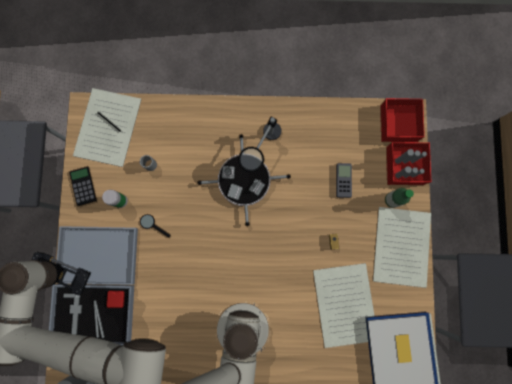

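View pics/scene0.png

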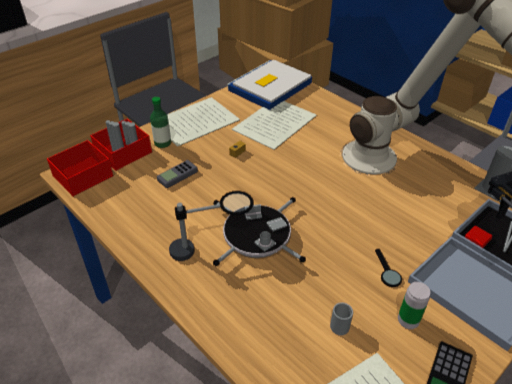

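The top view shows the disc near (245,180), spoke balls near (241,137), (289,177), (247,221) and (200,183), and the magnifier post near (272,125). I need enlarged crops to tell the samples apart.

```bash
cat > h.py <<'E'
import numpy as np,cv2
from cell import observe, viewer
def ray(c,u,v,z):
    K=c["K"];d=np.array([(u-K[0,2])/K[0,0],-(v-K[1,2])/K[1,1],-1]);d=np.array(c["attitude"])@d
    p=np.array(c["position"]);return (p+d*(z-p[2])/d[2])[:2]
def proj(c,P):
    q=np.array(c["attitude"]).T@(np.array(P)-c["position"]);K=c["K"]
    return np.array([K[0,2]+K[0,0]*q[0]/-q[2],K[1,2]-K[1,1]*q[1]/-q[2]])
E
python3 - <<'E'
from h import *
a=viewer.camera("top");b=viewer.camera("scene")
t=cv2.resize(a["color"][125:235,190:300],(600,600),interpolation=cv2.INTER_CUBIC)
s=cv2.resize(b["color"][175:285,160:310],(800,587),interpolation=cv2.INTER_CUBIC)
cv2.imwrite("pics/t1.png",t);cv2.imwrite("pics/s1.png",s)
for uv in [(241,137),(289,177),(247,221),(200,183)]: print(ray(a,*uv,.035))
print("robot",ray(a,243,328,0),"post",proj(a,[.6,0,0]))
E
```

```text
[0.75762571 0.02015276]
[ 0.59647562 -0.17590704]
[ 0.41725792 -0.01145594]
[0.56559335 0.17932092]
robot [ 0.00362006 -0.00397512] post [245.33536925 176.85699339]
```

View pics/t1.png

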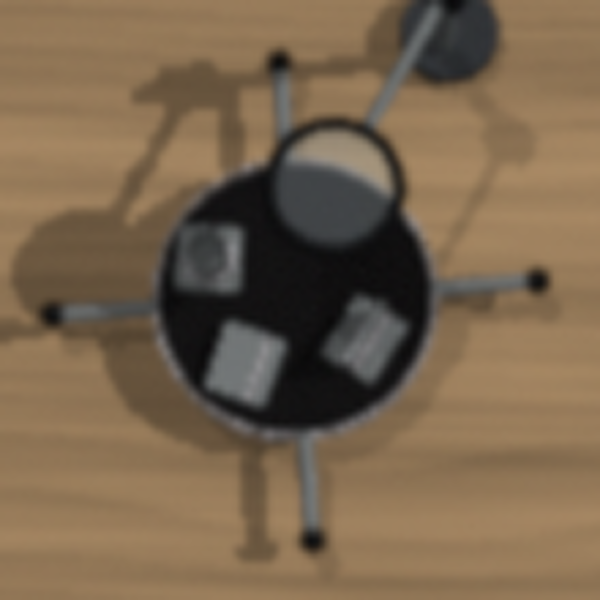

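View pics/s1.png

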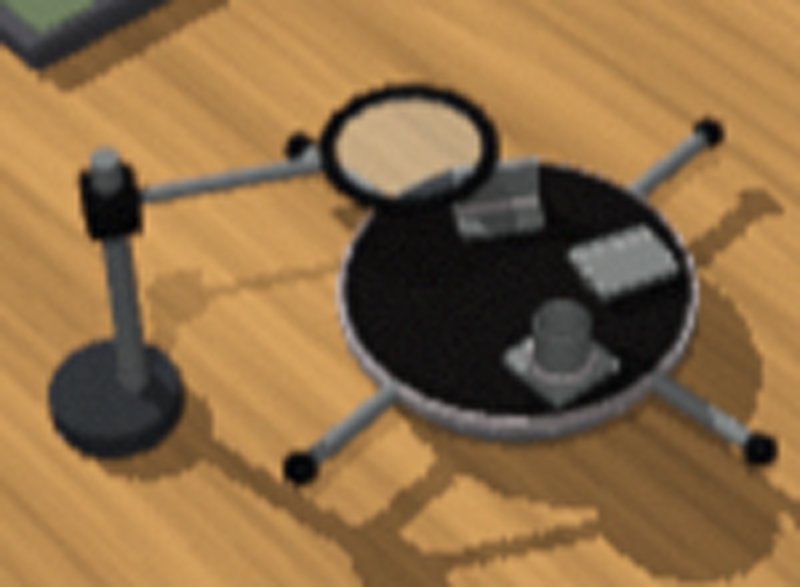

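The top crop shows the tube sample at left (208,258), the lap sample at lower left (245,363), and the T-joint with its upright ridge at lower right (366,339). The lens is at (337,183) and the balls at (279,62), (537,280), (312,541), (52,314). The scene crop confirms the upright plate is the sample nearest the lens on the robot's side.

Run:
```python
from h import *
a=viewer.camera("top")
f=lambda U,V,z:ray(a,190+(U+.5)*110/600-.5,125+(V+.5)*110/600-.5,z)
B=[f(*p,.035) for p in [(279,62),(537,280),(312,541),(52,314)]]
ax=np.mean(B,0);print("axis",ax,(ax-B[0],))
for n,p in zip("far right near left".split(),B):d=p-ax;print(n,p,np.hypot(*d),np.degrees(np.arctan2(d[1],d[0])))
for n,p in dict(tee=f(366,339,.048),teetop=f(367,336,.06),tube=f(210,258,.048),lens=f(337,183,.165),foot=f(449,35,.022)).items():
  d=p-ax;print(n,p,np.hypot(*d),np.degrees(np.arctan2(d[1],d[0])))
for n,u,v,z in [("pipe",148,162,.07),("can",115,199,.06),("loupe",147,222,.01)]:print(n,ray(a,u,v,z))
```

```text
axis [0.58449369 0.00533435] (array([-0.17746166, -0.01596809]),)
far [0.76195535 0.02130245] 0.17817861730897008 5.141658184367417
right [ 0.60077757 -0.1720329 ] 0.17811318385795835 -84.75444698237942
near [ 0.4063105  -0.01086847] 0.17891836704159744 -174.80418554227435
left [0.56893135 0.18293632] 0.17828249256125797 95.00774177863093
tee [ 0.55263986 -0.04722639] 0.0614597292258355 -121.21747121177567
teetop [ 0.55300338 -0.04792802] 0.06187503620834593 -120.59285783380531
tube [0.61030193 0.06759505] 0.06739777283187784 67.48507026496308
lens [ 0.64187344 -0.02572644] 0.06524728352351504 -28.42755966723907
foot [ 0.78890509 -0.10538441] 0.23247077696971982 -28.442045190085036
pipe [0.63985367 0.38185165]
can [0.4922607  0.50503933]
loupe [0.40798071 0.38835334]
```

```bash
python3 -m handwheel '[[[0,0,-1,0,0,0.173,0],[0,0,-1,0,0,0.173,0],[0,0,-1,0,0,0.173,0],[0,0,-1,0,0,0.173,0],[0,0,-1,0,0,0.173,0],[0,0,0,0,0,0.173,0],[0,0,0,0,0,0.173,0],[4,-1,0,0,0,0,0],[4.5,-1.7,0,0,0,0,0],[4.5,-1.8,0,0,0,0,0],[4.5,-1.9,0,0,0,0,0],[4.5,-1.9,0,0,0,0,0],[4.5,-1.9,0,0,0,0,0],[4.5,-1.9,0,0,0,0,0],[4.5,-1.9,0,0,0,0,0],[4.5,-1.9,0,0,0,0,0],[4.5,-1.9,0,0,0,0,0],[4.5,-1.9,0,0,0,0,0],[4,-1.9,0,0,0,0,0],[0,0,0,0,0,0,0]]]'; python3 -c "
from h import *
s=observe();print(s['time'],s['eef_pos'],s['ee_rot'],s['width'])"
```

```text
time: 2.75
eef_pos: [0.4364, 0.0532, 0.235]
ee_rot: [[-0.004, -1.0, -0.0], [-1.0, 0.004, -0.0], [0.0, 0.0, -1.0]]
contact_force: [-0.3, -0.1, 0.1]
width: 0.0005
grip_force: 0.0
2.75 [0.43643998 0.05322278 0.23496762] [[-3.81492748e-03 -9.99992633e-01 -4.24512123e-04]
 [-9.99992653e-01  3.81508640e-03 -3.74169880e-04]
 [ 3.75786674e-04  4.23081573e-04 -9.99999840e-01]] 0.0004886671928421982
```

```bash
python3 -m handwheel '[[[0,0,2.6,0,0,0,0],[0,0,2.6,0,0,0,0],[0,0,2.6,0,0,0,0],[0,0,2.6,0,0,0,0],[0,0,2.6,0,0,0,0],[0,0,2.6,0,0,0,0],[0,0,2.6,0,0,0,0],[0,0,2.6,0,0,0,0],[0,0,0,0,0,0,0]]]'
python3 - <<'E'
from h import *
c=viewer.camera("wrist");cv2.imwrite("pics/w1.png",c["color"])
ax=np.array([.5845,.0053]);prev=observe()['eef_pos'][:2]
for ph in np.arange(-174.8,-80,5.14):
    p=np.radians(ph);t=np.array([-np.sin(p),np.cos(p)])
    h=.0095*abs(t[1])+.015*abs(t[0])
    q=ax+.146*np.array([np.cos(p),np.sin(p)])-(.006+h)*t
    d=(q-prev)*100;prev=q
    print(round(ph,1),q.round(4),"tx %.2f ty %.2f"%(-d[1],-d[0]))
E
```

```text
time: 3.88
eef_pos: [0.4344, 0.0553, 0.0259]
ee_rot: [[0.002, -1.0, -0.004], [-1.0, -0.002, -0.002], [0.002, 0.004, -1.0]]
contact_force: [0.0, -0.7, -0.3]
width: 0.0005
grip_force: 0.0
-174.8 [0.4376 0.0088] tx 4.69 ty -0.20
-169.7 [ 0.4376 -0.0032] tx 1.20 ty -0.01
-164.5 [ 0.4387 -0.0152] tx 1.20 ty -0.10
-159.4 [ 0.4407 -0.0272] tx 1.20 ty -0.21
-154.2 [ 0.4438 -0.0392] tx 1.19 ty -0.31
-149.1 [ 0.448  -0.0509] tx 1.18 ty -0.41
-144.0 [ 0.4532 -0.0624] tx 1.15 ty -0.52
-138.8 [ 0.4595 -0.0735] tx 1.11 ty -0.63
-133.7 [ 0.4667 -0.0841] tx 1.06 ty -0.73
-128.5 [ 0.475  -0.0942] tx 1.00 ty -0.83
-123.4 [ 0.4843 -0.1035] tx 0.94 ty -0.93
-118.3 [ 0.4945 -0.1121] tx 0.86 ty -1.02
-113.1 [ 0.5055 -0.1197] tx 0.77 ty -1.10
-108.0 [ 0.5174 -0.1264] tx 0.67 ty -1.18
-102.8 [ 0.5299 -0.132 ] tx 0.56 ty -1.25
-97.7 [ 0.543  -0.1364] tx 0.44 ty -1.31
-92.6 [ 0.5566 -0.1396] tx 0.32 ty -1.36
-87.4 [ 0.5697 -0.1415] tx 0.19 ty -1.31
-82.3 [ 0.5822 -0.1424] tx 0.08 ty -1.25
```

View pics/w1.png

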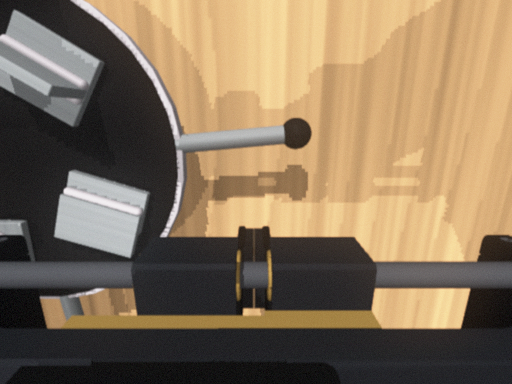

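The wrist view shows the spoke rod from (180,142) to its ball at (297,133). The closed fingers are at (255,250), level with the middle of the rod, so I start the push.

```bash
python3 -m handwheel '[[[0.9,0,0,0,0,0,0],[0.9,-0.1,0,0,0,0,0],[0.9,-0.1,0,0,0,0,0],[0.8,0,0,0,0,0,0],[0.7,0,0,0,0,0,0],[0.5,0,0,0,0,0,0],[0.6,0,0,0,0,0,0],[0.6,0,0,0,0,0,0],[0.6,-0.05,0,0,0,0,0],[0.6,-0.05,0,0,0,0,0],[0.6,-0.1,0,0,0,0,0],[0.6,-0.1,0,0,0,0,0],[0.6,-0.15,0,0,0,0,0],[0.6,-0.15,0,0,0,0,0],[0.6,-0.2,0,0,0,0,0],[0.6,-0.2,0,0,0,0,0],[0.58,-0.26,0,0,0,0,0],[0.57,-0.26,0,0,0,0,0],[0.55,-0.31,0,0,0,0,0],[0.55,-0.31,0,0,0,0,0]]]'
python3 - <<'E'
from h import *
a=viewer.camera("top")
cv2.imwrite("pics/t2.png",cv2.resize(a["color"][125:235,190:300],(600,600),interpolation=cv2.INTER_CUBIC))
E
```

```text
time: 6.42
eef_pos: [0.4598, -0.0744, 0.0272]
ee_rot: [[0.001, -1.0, 0.0], [-1.0, -0.001, -0.0], [0.0, -0.0, -1.0]]
contact_force: [-0.4, 1.1, 0.6]
width: 0.0006
grip_force: 0.0
```

View pics/t2.png

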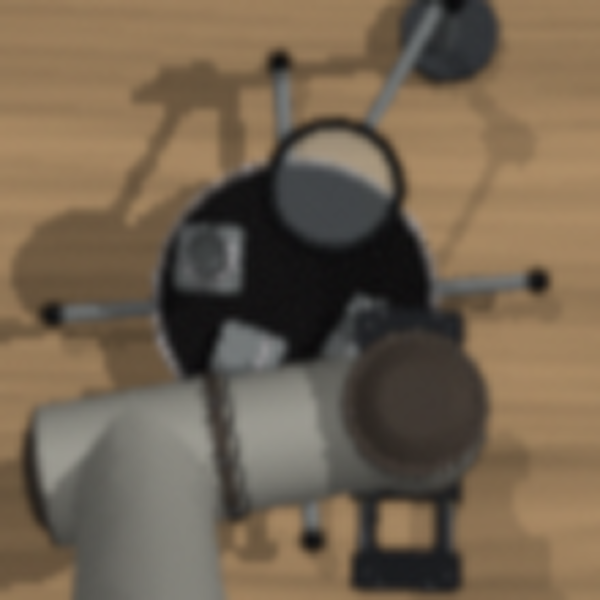

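The top view shows the turntable unmoved: the balls are still at (312,541) and (52,314), although the hand is past the near spoke. I'll look from the wrist and scene cameras in one picture.

Run:
```python
from h import *
w=viewer.camera("wrist");b=viewer.camera("scene");s=observe();print(s['time'],s['eef_pos'],s['contact_force'],s['joint_pos'])
print(proj(w,s['eef_pos']),proj(b,s['eef_pos']))
cv2.imwrite("pics/m1.png",np.hstack([cv2.resize(w["color"],(440,330)),cv2.resize(b["color"][175:285,190:310],(360,330),interpolation=cv2.INTER_CUBIC)]))
```

```text
6.575 [ 0.45963021 -0.07432955  0.02709022] [ 0.60491422  0.4098387  -0.90198317] [ 1.90016776e-01  3.09113413e-01 -5.80912289e-01  2.09097760e-05
 -6.80806748e-01 -1.89601076e-01]
[253.63101654 222.02916105] [267.1319549  199.01083374]
```

View pics/m1.png

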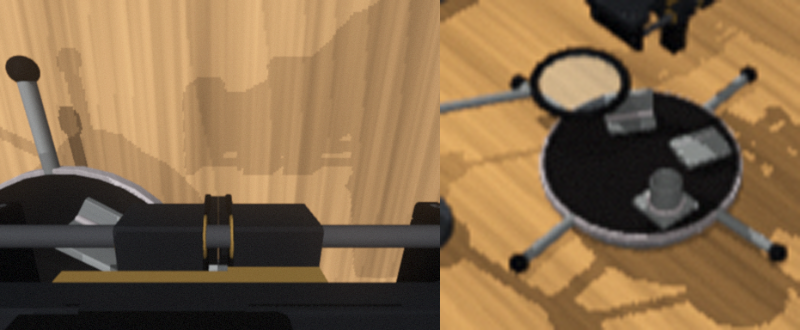

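The turntable is untouched: the wrist panel shows the spoke at left with the fingers clear past it. In the scene panel the fingertips (about (655,47)) look higher than the projected TCP at about (671,72). I'll zoom in with the TCP axis drawn.

Run:
```python
from h import *
b=viewer.camera("scene");s=observe();p=np.array(s['eef_pos'])
x0,y0,k=215,130,7
im=cv2.resize(b["color"][y0:y0+85,x0:x0+110],None,fx=k,fy=k,interpolation=cv2.INTER_CUBIC)
for i in range(0,8):
    q=(proj(b,p+[0,0,.01*i])-[x0,y0]+.5)*k
    cv2.circle(im,tuple(int(v) for v in q),3,(0,0,255) if i%5 else (0,255,0),-1)
cv2.imwrite("pics/z1.png",im)
```

```text
(no output)
```

View pics/z1.png

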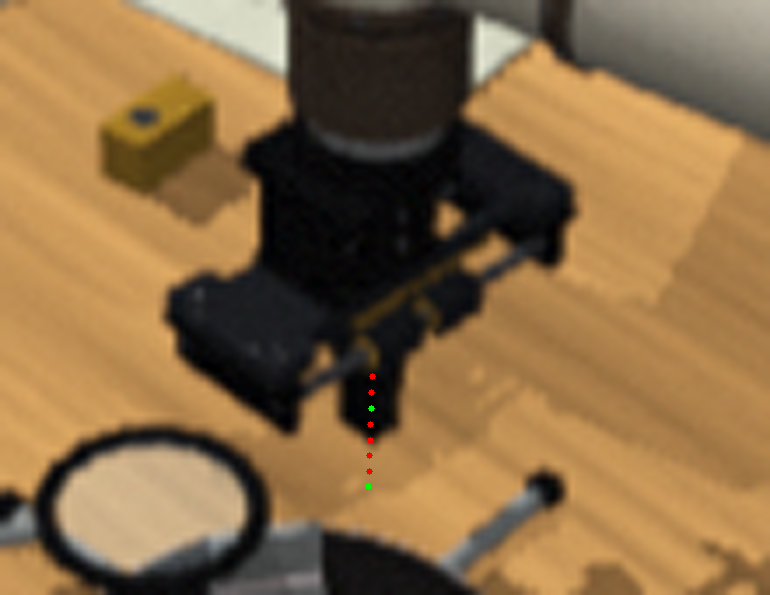

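The real fingertip, near (370,437), sits at about the +30 mm mark above the reported TCP. So the finger passed over the spoke. I'll check the hand's real height by triangulating the body's corner.

Run:
```python
from h import *
a=viewer.camera("top");b=viewer.camera("scene")
s=observe();print(s['eef_pos'])
for z in (.09,.11,.13,.15): print(z,"scene bottom corner",ray(b,215+290/7-.5,130+430/7-.5,z),"tip",ray(b,215+372/7-.5,130+438/7-.5,z-.06),
  "top corners",[ray(a,190+U*110/600-.5,125+V*110/600-.5,z+.03).round(3) for U,V in((358,308),(462,308),(352,590),(460,590))])
```

```text
[ 0.4593402  -0.0740282   0.02711215]
0.09 scene bottom corner [ 0.50695732 -0.07889755] tip [ 0.43688697 -0.09535483] top corners [array([ 0.564, -0.041]), array([ 0.565, -0.113]), array([ 0.368, -0.041]), array([ 0.369, -0.114])]
0.11 scene bottom corner [ 0.52197634 -0.06309035] tip [ 0.45234798 -0.08009478] top corners [array([ 0.56 , -0.041]), array([ 0.562, -0.113]), array([ 0.367, -0.041]), array([ 0.369, -0.114])]
0.13 scene bottom corner [ 0.53699535 -0.04728315] tip [ 0.46780898 -0.06483472] top corners [array([ 0.557, -0.041]), array([ 0.558, -0.112]), array([ 0.366, -0.041]), array([ 0.368, -0.113])]
0.15 scene bottom corner [ 0.55201437 -0.03147596] tip [ 0.48326999 -0.04957467] top corners [array([ 0.554, -0.041]), array([ 0.555, -0.111]), array([ 0.366, -0.041]), array([ 0.367, -0.112])]
```

The body's underside is near 0.14 m instead of the 0.097 m implied, so the reported z reads roughly 30 mm low. I'll go back over the spoke, lower further and measure the tip in the scene image.

```bash
python3 -m handwheel '[[[-1.3,0.2,0,0,0,0,0],[-1.3,0.2,0,0,0,0,0],[-1.3,0.2,0,0,0,0,0],[-1.3,0.2,0,0,0,0,0],[-1.3,0.3,0,0,0,0,0],[-1.3,0.3,0,0,0,0,0],[-1.3,0.3,0,0,0,0,0],[-1.3,0.2,0,0,0,0,0],[-1.3,0.2,0,0,0,0,0],[-1.2,0.2,0,0,0,0,0],[0,0,0.6,0,0,0,0],[0,0,0.6,0,0,0,0],[0,0,0.4,0,0,0,0],[0,0,0,0,0,0,0]]]'
python3 - <<'E'
from h import *
b=viewer.camera("scene");p=np.array(observe()['eef_pos'])
g=b["color"].max(2)
for i in range(-1,8):
    q=proj(b,p+[0,0,.01*i]);u,v=np.round(q).astype(int);print(i,u,v,g[v,u-6:u+7])
cv2.imwrite("pics/z2.png",g)
E
```

```text
time: 8.48
eef_pos: [0.436, 0.0544, 0.0106]
ee_rot: [[0.0, -1.0, -0.001], [-1.0, -0.0, -0.001], [0.001, 0.001, -1.0]]
contact_force: [0.6, -0.2, 0.3]
width: 0.0008
grip_force: 0.0
-1 300 222 [147 168 184 197 202 205 207 207 205 203 207 209 205]
0 300 219 [ 97 102 114 117 152 172 195 200 198 201 198 201 199]
1 300 217 [134 106 120 131 123 116 155 170 169 167 176 193 202]
2 300 215 [173 143 111 106 102  98  97 101 110 146 146 148 151]
3 301 213 [177 173 165 132  88  71  42  46  81  98 107 140 169]
4 301 211 [174 165 125  53  15   6   7   8  16  34  85 163 165]
5 301 208 [128 106  22   7   6   9   7   6  10   8  51 144 166]
6 301 206 [ 35  46  33  21   9   9  10   6  13  10  47 135 176]
7 302 204 [ 53  38  45  44  31  15  18  29  21  19  75 165 163]
```

Run:
```python
from h import *
w=viewer.camera("wrist");p=np.array(observe()['eef_pos']);print(p,w["K"][0,0],w["position"],w["attitude"].round(3).tolist())
B=[.4063,-.0109,.035];print("ball proj",proj(w,B))
g=w["color"].max(2);m=(g<60).astype(np.uint8);n,l,st,ce=cv2.connectedComponentsWithStats(m)
for i in range(1,n):
    if 150<st[i,4]<5000: print(st[i],ce[i])
cv2.imwrite("pics/w2.png",w["color"])
o=cv2.imread("pics/w1.png");m=(o.max(2)<60).astype(np.uint8);n,l,st,ce=cv2.connectedComponentsWithStats(m)
print("w1");[print(st[i],ce[i]) for i in range(1,n) if 150<st[i,4]<5000]
```

```text
[0.43641186 0.05465656 0.01107076] 288.83984361153927 [ 0.43591334 -0.02319202  0.21033573] [[-1.0, 0.0, 0.001], [-0.0, -0.96, -0.28], [0.0, -0.28, 0.96]]
ball proj [303.1696708  133.36757518]
[291 132  27  20 244] [304.84836066 143.55737705]
[478 236  34  26 731] [495.70861833 249.54856361]
w1
[285 126  25  22 291] [297.30584192 138.27835052]
[  0 235  31  27 733] [ 13.90177353 248.96589359]
[478 236  34  26 746] [495.72654155 249.4772118 ]
```

View pics/w2.png

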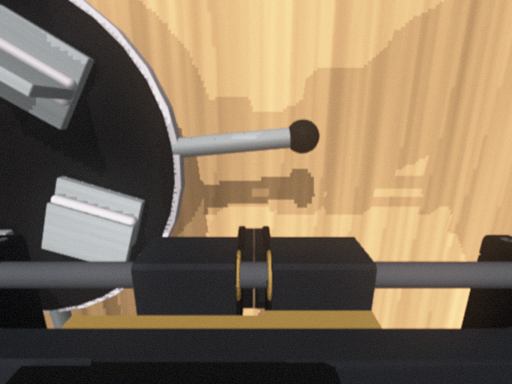

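In the wrist view the ball is at (303,135), against (303,133) projected, so the camera pose is right. The fingertips end at row 228 in column 255, and I'll turn that into a height.

Run:
```python
from h import *
w=viewer.camera("wrist");p=np.array(observe()['eef_pos'])
for z in (0,.02,.03,.04,.05,.06,.07): print(z,[proj(w,p+[0,dy,z]).round(0).tolist() for dy in(-.0095,0,.0095)])
o=cv2.imread("pics/w2.png").max(2)
for r in range(218,245,2): print(r,o[r,232:280:3])
```

```text
0 [[253.0, 209.0], [253.0, 222.0], [253.0, 234.0]]
0.02 [[253.0, 219.0], [253.0, 233.0], [253.0, 245.0]]
0.03 [[253.0, 225.0], [253.0, 239.0], [253.0, 252.0]]
0.04 [[253.0, 231.0], [253.0, 246.0], [253.0, 260.0]]
0.05 [[253.0, 238.0], [253.0, 254.0], [253.0, 268.0]]
0.06 [[253.0, 246.0], [253.0, 262.0], [253.0, 278.0]]
0.07 [[252.0, 255.0], [252.0, 272.0], [252.0, 289.0]]
218 [238 237 239 235 234 240 243 241 239 238 237 242 246 245 234 234]
220 [239 239 239 236 234 240 242 242 240 239 239 242 246 244 236 233]
222 [237 238 238 237 235 239 242 242 240 240 239 241 246 245 236 233]
224 [239 238 238 234 236 240 242 240 239 239 239 243 247 243 236 235]
226 [239 237 226 123 146 240 243 244 238 239 217 125 198 245 235 235]
228 [238 240 187  48  51 148 156 179 153 155  93  49  85 242 235 235]
230 [239 241 147  42  50  58  56  85  55  56  49  53  63 239 235 235]
232 [237 240 126  49  50  55  56  91  58  58  50  52  51 239 233 236]
234 [241 240 103  45  48  53  59  86  52  55  52  48  43 236 234 235]
236 [212 216  72  50  47  53  50  85  54  53  56  49  49 194 204 205]
238 [48 50 51 47 45 49 53 84 50 54 52 47 47 61 52 55]
240 [52 49 44 45 46 47 51 86 50 50 52 47 48 53 55 54]
242 [47 50 44 42 46 51 51 80 49 52 51 45 49 54 54 59]
244 [50 50 46 42 43 44 53 81 49 51 48 46 46 55 49 52]
```

Both views put the real tip about 33 mm above the reported TCP, so it is at about 0.044 m now. I'll lower 23 mm and begin the push.

```bash
python3 -m handwheel '[[[0,0,0.6,0,0,0,0],[0,0,0.6,0,0,0,0],[0,0,0.6,0,0,0,0],[0,0,0.5,0,0,0,0],[0,0,0,0,0,0,0]]]' && python3 -m handwheel '[[[0.9,0,0,0,0,0,0],[0.9,0,0,0,0,0,0],[0.9,0,0,0,0,0,0],[0.8,0,0,0,0,0,0],[0.7,0,0,0,0,0,0],[0.5,0,0,0,0,0,0],[0.6,0,0,0,0,0,0],[0.6,0,0,0,0,0,0],[0.6,-0.05,0,0,0,0,0],[0.6,-0.05,0,0,0,0,0],[0.6,-0.1,0,0,0,0,0]]]'
python3 - <<'E'
from h import *
w=viewer.camera("wrist");p=np.array(observe()['eef_pos'])
g=w["color"].max(2);m=(g<60).astype(np.uint8);n,l,st,ce=cv2.connectedComponentsWithStats(m)
for i in range(1,n):
    if 150<st[i,4]<5000: 
        d=ray(w,*ce[i],.035)-[.5845,.0053];print(ce[i],np.hypot(*d),np.degrees(np.arctan2(d[1],d[0])))
cv2.imwrite("pics/w3.png",w["color"])
E
```

```text
time: 9.25
eef_pos: [0.436, 0.0547, -0.0124]
ee_rot: [[0.001, -1.0, -0.001], [-1.0, -0.001, -0.001], [0.001, 0.001, -1.0]]
contact_force: [0.4, -0.7, 0.5]
width: 0.0003
grip_force: 0.0
time: 10.62
eef_pos: [0.4384, -0.0225, -0.0119]
ee_rot: [[0.001, -1.0, -0.0], [-1.0, -0.001, -0.0], [0.0, 0.0, -1.0]]
contact_force: [-0.1, 1.4, 0.3]
width: 0.0007
grip_force: 0.7
[294.330617   204.58323632] 0.17824970139746693 -161.63824592570708
[495.78443878 249.47831633] 0.2889107301983003 -174.27750476801324
```

The spoke follows the finger (ball at −161.6°, radius 178 mm), so I continue round the arc.

```bash
python3 -m handwheel '[[[0.47,-0.2,0,0,0,0,0],[0.6,-0.15,0,0,0,0,0],[0.6,-0.15,0,0,0,0,0],[0.59,-0.2,0,0,0,0,0],[0.59,-0.2,0,0,0,0,0],[0.58,-0.26,0,0,0,0,0],[0.57,-0.26,0,0,0,0,0],[0.55,-0.31,0,0,0,0,0],[0.56,-0.32,0,0,0,0,0],[0.53,-0.36,0,0,0,0,0],[0.53,-0.37,0,0,0,0,0],[0.5,-0.41,0,0,0,0,0],[0.5,-0.42,0,0,0,0,0],[0.47,-0.46,0,0,0,0,0],[0.47,-0.47,0,0,0,0,0],[0.43,-0.51,0,0,0,0,0],[0.43,-0.51,0,0,0,0,0]]]' && python3 -m handwheel '[[[0.39,-0.55,0,0,0,0,0],[0.38,-0.55,0,0,0,0,0],[0.34,-0.59,0,0,0,0,0],[0.33,-0.59,0,0,0,0,0],[0.28,-0.62,0,0,0,0,0],[0.28,-0.63,0,0,0,0,0],[0.22,-0.65,0,0,0,0,0],[0.22,-0.66,0,0,0,0,0],[0,0,0,0,0,0,0]]]'
python3 - <<'E'
from h import *
w=viewer.camera("wrist");a=viewer.camera("top")
cv2.imwrite("pics/w4.png",w["color"])
cv2.imwrite("pics/t4.png",a["color"])
for c,lo in((w,150),(a,10)):
  g=c["color"].max(2);n,l,st,ce=cv2.connectedComponentsWithStats((g<60).astype(np.uint8))
  for i in range(1,n):
    d=ray(c,*ce[i],.035)-[.5845,.0053];r=np.hypot(*d)
    if lo<st[i,4] and .16<r<.2: print(st[i],r,np.degrees(np.arctan2(d[1],d[0])))
E
```

```text
time: 12.8
eef_pos: [0.4943, -0.112, -0.0119]
ee_rot: [[0.001, -1.0, -0.0], [-1.0, -0.001, -0.0], [0.0, 0.0, -1.0]]
contact_force: [-0.6, 1.9, 0.4]
width: 0.0005
grip_force: 0.6
time: 13.92
eef_pos: [0.5438, -0.1364, -0.0117]
ee_rot: [[0.001, -1.0, 0.002], [-1.0, -0.001, -0.0], [0.0, -0.002, -1.0]]
contact_force: [-0.4, 0.1, 0.2]
width: 0.0006
grip_force: 0.0
[215 181  34  34 926] 0.1764701107362061 -99.43718871955681
[  0 236  31  28 735] 0.1731013195535477 -55.12516646569244
[199 170   3   4  11] 0.178392781203847 80.87342399243039
[271 189  20  23 265] 0.16869358074466548 -119.22995094206269
```

```bash
python3 -m handwheel '[[[0.16,-0.6,0,0,0,0,0],[0.16,-0.65,0,0,0,0,0],[0.1,-0.65,0,0,0,0,0],[0.1,-0.65,0,0,0,0,0],[0.05,-0.6,0,0,0,0,0],[0.03,-0.3,0,0,0,0,0],[0,0,0,0,0,0,0]]]'
python3 - <<'E'
from h import *
w=viewer.camera("wrist");a=viewer.camera("top")
for c,lo in((w,150),(a,8)):
  g=c["color"].max(2);n,l,st,ce=cv2.connectedComponentsWithStats((g<60).astype(np.uint8))
  for i in range(1,n):
    d=ray(c,*ce[i],.035)-[.5845,.0053];r=np.hypot(*d)
    if lo<st[i,4]<1500 and .165<r<.19: print(st[i],r,np.degrees(np.arctan2(d[1],d[0])))
cv2.imwrite("pics/t5.png",cv2.resize(a["color"][125:235,190:300],(600,600),interpolation=cv2.INTER_CUBIC))
cv2.imwrite("pics/w5.png",w["color"])
E
```

```text
time: 14.9
eef_pos: [0.5778, -0.1422, -0.0118]
ee_rot: [[0.001, -1.0, 0.001], [-1.0, -0.001, -0.0], [0.0, -0.001, -1.0]]
contact_force: [0.4, 0.2, 0.0]
width: 0.0003
grip_force: 0.0
[206 187  34  34 922] 0.17639492884098867 -86.72676819056659
[241 135   3   3   9] 0.17771387793881355 3.514084473103316
[276 154  20  23 177] 0.1677830470621621 -70.49884548980168
[197 179   4   4  11] 0.17935145423728585 93.250702733483
```

```bash
python3 -m handwheel '[[[0,-0.35,0,0,0,0,0],[0,-0.4,0,0,0,0,0],[0,-0.35,0,0,0,0,0],[0,0,0,0,0,0,0],[0,0.6,0,0,0,0,0],[0,1,0,0,0,0,0],[0,1,0,0,0,0,0],[0,0,-1.5,0,0,0,0],[0,0,-3,0,0,0,0],[0,0,-4,0,0,0,0],[0,2,-4,0,0,0,0],[0,3,-3,0,0,0,0],[1,3,0,0,0,0,0],[2,3,0,0,0,0,0],[3,3,0,0,0,0,0],[3,3,0,0,0,0,0],[3,3,0,0,0,0,0],[0,0,0,0,0,0,0]]]'
python3 - <<'E'
from h import *
a=viewer.camera("top");b=viewer.camera("scene")
g=a["color"].max(2);n,l,st,ce=cv2.connectedComponentsWithStats((g<60).astype(np.uint8))
for i in range(1,n):
    d=ray(a,*ce[i],.035)-[.5845,.0053];r=np.hypot(*d)
    if 8<st[i,4]<1500 and .165<r<.19: print(st[i],r,np.degrees(np.arctan2(d[1],d[0])))
t=cv2.resize(a["color"][130:225,195:300],(400,362),interpolation=cv2.INTER_CUBIC)
s=cv2.resize(b["color"][180:275,200:305],(400,362),interpolation=cv2.INTER_CUBIC)
L=[.64187-.0028,-.02573+.0015];print("lens",np.round(L,4))
q=proj(b,L+[.042]);print((q-[200,180]+.5)*400/105,"lensbelow px scene");q=proj(a,L+[.048]);print((q-[195,130]+.5)*400/105,"top")
cv2.imwrite("pics/f.png",np.hstack([t,s]))
E
```

```text
time: 17.25
eef_pos: [0.3608, -0.2636, 0.1444]
ee_rot: [[-0.002, -1.0, 0.002], [-1.0, 0.002, -0.001], [0.001, -0.002, -1.0]]
contact_force: [-0.2, 0.5, 0.5]
width: 0.0006
grip_force: 0.0
[198 183   4   4  12] 0.1785122080232714 97.94798088516055
[248 222   3   4   9] 0.17798472653589584 -172.12234915280825
lens [ 0.6391 -0.0242]
[141.5432577  196.54599415] lensbelow px scene
[216.45190611 136.07486821] top
```

View pics/f.png

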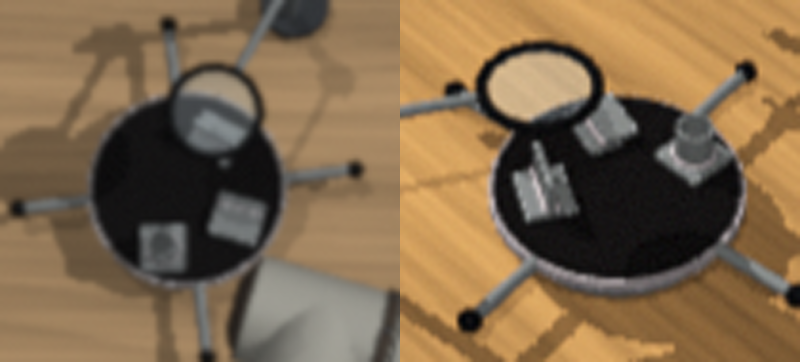

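The final picture shows the T-joint under the lens. It is at (145,195) in the scene panel against the target (141.5,196.5), a few mm off. All the samples are on the disc, the spoke is at −82.1° against the −82.3° planned, and the hand is clear.

```bash
python3 -c "
from cell import ticket
print(ticket.job_done())"
```

```text
the job is handed in; nothing more can be done
None
```

The T-joint sample is under the lens, about 3 mm off centre by the cameras; all three samples are on the disc, the hand is clear, and the job is handed in (no verdict came back).

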